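# Stop the weld turntable, take off the bracket, reset the stop

### The job

Press the mushroom stop button down until it stays down by itself, and only then lift the welded bracket off the turntable and set it down gently, standing on its plate on the floor of the metal pan, beside the finished bracket already there. Then, with the bracket let go, turn the stop's knob clockwise (seen from above) to reset it, so that the button springs all the way up again. Leave the finished bracket and the other things on the bench where they are.

Things in the scene. Friction and masses are not known exactly. Their poses are not given: they have to be found in the camera images.
- stop_box: Fixed grey stop station, box 120 x 120 x 70 mm, origin under its centre. On top a black mushroom head 64 mm across (when up: rim 88 to 98 mm, flat crown 104 mm above the bench) with a grip bar on it, 56 x 14 mm, from 104 to 130 mm above the bench. The head moves straight down 13 mm against a spring: press straight down on the middle of the bar, under 6 N.
- stop (a joint): How far the mushroom head is pressed down, m: 0 fully up, 0.013 hard down. Pressed past about 0.011 it latches and then rests at about 0.010 by itself. It is let up by turning the knob while down; the spring then raises it once the fingers let go.
- stop_knob (a joint): Turn of the mushroom head about its vertical axis, rad, growing clockwise seen from above, stops at 0 and 1.5; starts between 0.05 and 0.3. Beyond about 1.0 the latch lets go. It stays where it is left; stiff, about 0.05 N m.
- stop_grip (a point): Point on the head's axis in the grip bar, 10 mm below the bar's top and 16 mm above the crown; moves and turns with the head. Its x axis runs along the bar (56 mm), y across it (14 mm), z up.
- fixture: Fixed round weld turntable, disc 170 mm across, top 62 mm above the bench, on a square foot; origin at the centre of the underside, on the disc's axis. Four rails 12 mm high make a rectangular nest (86 mm along x by 76 mm along y) on the disc, in which the bracket stands.
- bracket: The bracket to move, loose steel, about 0.4 kg: a plate 80 mm (x) by 70 mm (y) with its top 20 mm above its origin and downturned edges on which it stands; a rod 12 mm thick rises from the plate 15 mm behind the middle (x = -15 mm) to a height of 90 mm and there bends level along +x to x = +41 mm. Origin at the centre of the underside, z up.
- bracket_grip (a point): Point on the middle of the level part of the bracket's rod, above the plate's centre, 90 mm above the bracket's underside; x along the level rod, y across it.
- pan: Fixed open metal pan 240 mm (x) by 170 mm (y) outside, 35 mm high, walls and floor 4 mm; origin at the centre of the underside. The half at -x is empty, the half at +x holds the finished bracket.
- done_bracket: A finished bracket of the same make, standing loose in the pan's +x half; leave it standing. Origin and axes as for the bracket.
- hammer: Loose hammer 200 mm, bystander.
- wrench: Loose wrench 180 mm, bystander.
- brush: Loose brush 180 mm, bystander.
- can: Loose can, 60 mm across, 140 mm high, bystander, origin under its centre.
- magnet: Loose triangular welding magnet 90 x 90 x 20 mm, bystander.
- offcut: Loose steel off-cut 90 x 50 x 12 mm, bystander.
- square_tube: Loose steel block 60 x 140 x 40 mm, bystander.
Mind the look-alikes: they are no part of the job. What is shaped like the done_bracket but green is not meant.

How it is judged:
On the way, in this order (a step that is already met when the one before it is completed fails the run):
1. the stop button is latched down, untouched, with the bracket still on the turntable (value of joint stop above 0.006 m and contact force between the fingers and stop_box below 0.1 N and distance of bracket from where it was at the start of the episode below 0.03 m), for 0.2 s.
2. the bracket stands released in the pan with the stop still down (x of bracket in the frame of pan between -0.11 and 0.11 m and y of bracket in the frame of pan between -0.075 and 0.075 m and z of bracket in the frame of pan below 0.012 m and angle between bracket's own z axis and vertical below 0.1 rad and contact force between the fingers and bracket below 0.1 N and linear speed of bracket below 0.02 m/s and value of joint stop above 0.006 m), for 0.2 s.
At the end, for the whole second after the job is handed in: The mushroom button is up (within 2 mm of fully up) and at rest; the bracket stands upright (within 0.1 rad) and at rest on the pan's floor, let go, its origin less than 12 mm above the pan's underside and within 110 mm (x) and 75 mm (y) of the pan's centre; the finished bracket stands upright too (value of joint stop below 0.002 m and velocity of joint stop below 0.01 m/s and x of bracket in the frame of pan between -0.11 and 0.11 m and y of bracket in the frame of pan between -0.075 and 0.075 m and z of bracket in the frame of pan below 0.012 m and angle between each of bracket, done_bracket's own z axis and vertical below 0.1 rad and contact force between the fingers and bracket below 0.1 N and linear speed of bracket below 0.02 m/s); the robot touches nothing.
It fails at once if the bracket is off the turntable and not in the pan while the stop is not down (not (value of joint stop above 0.006 m) and distance of bracket from where it was at the start of the episode above 0.03 m and not (x of bracket in the frame of pan between -0.11 and 0.11 m and y of bracket in the frame of pan between -0.075 and 0.075 m and z of bracket in the frame of pan below 0.03 m)).
It fails at once if the bracket is dropped (falls free at over 0.5 m/s) (contact force between the fingers and bracket below 0.1 N and linear speed of bracket above 0.5 m/s).
It fails at once if the finished bracket is shifted more than 40 mm or knocked over (distance of done_bracket from where it was at the start of the episode above 0.04 m or angle between done_bracket's own z axis and vertical above 0.5 rad).
It fails at once if another thing on the bench is moved more than 50 mm (distance of any of hammer, wrench, brush, can, magnet, offcut, square_tube from where it was at the start of the episode above 0.05 m).
It also fails if it takes over 72 s, if anything falls off the work surface, if the arm or the gripper's body presses on something with over 40 N, if the wrist force passes 120 N, or if a joint passes its speed limit or range.

### The arm

A 7-joint arm with a two-finger parallel gripper is mounted at the origin on the work surface. World frame = base frame: x ahead of the robot, y to its left, z up, the work surface at z = 0. Lengths are in m, angles in rad, forces in N, time in s.
With the tool pointing down it reaches from about 0.425 to 1.025 m from the base axis. Payload 9.4 kg.
Tool frame: the origin (TCP) lies midway between the tips of the shut fingers; the grasp point (between the pads) lies 19 mm behind it; z points along the fingers, y is the line along which they close (so a half turn about z gives the same grasp; the last joint's range is limited). The gripper opens to 85 mm and grips with 20 to 120 N. Pads are 22 mm wide; open, the fingers measure 114 mm over their backs; the gripper's body (76 mm by 85 mm) begins 54 mm behind the grasp point. The pads swing forward as they close: fully open they stand 13 mm farther back than shut.
Start: joints at [-1.183, 0.599, -0.003, 1.599, 0.002, 0.943, -0.08], TCP at [0.325, 0.648, 0.206] pointing down, gripper open.
Joint ranges: [-2.57, 2.57], [-0.35, 1.97], [-1.29, 1.29], [0.11, 2.56], [-1.05, 4.19], [0.11, 1.86], [-2.63, 2.63]. Speed limits (rad/s): [2.22, 2.22, 3.01, 3.01, 3.14, 3.14, 3.14].

### API

Orientations are given as [roll, pitch, yaw] about the fixed x, y, z axes, in that order (R = Rz(yaw) Ry(pitch) Rx(roll)).
In Python, from workcell import arm gives the robot as it stands. The module is installed in compiled form; this text tells all that it offers.
- The arm moves only by the shell command python3 -m pendant 'ROWS'. ROWS is JSON, one flat list of numbers, 7 for each row, row after row: the shift along the tool's x, y, z in units of 10 cm (1.0 is 10 cm), then the turn, a rotation vector about the tool's x, y, z in units of 90 degrees (1.0 is 90 degrees), then the opening, from -1 (shut) to 1 (fully open). A call has 1 to 10 rows; each row is the pose to reach, as a shift and turn from the pose commanded when the call began, along the tool's axes at that moment; what a row does not reach only later rows make up. A row lasts 1/10 s, in which the tool goes at most 50 mm and 8.59 degrees, less where a joint would pass 70% of its speed; a pose out of reach is approached as far as the arm can. A call with a number of a shift or a turn outside -1 to 1 is refused whole. A call with a gripper value outside its range is refused whole. The fingers move at their own pace and stop on an object; the grip force is fixed at half the most. Time passes only in rows, so rows that repeat a pose let the fingers close. It gives the time, the measured TCP pose, the force, the opening and the grip force at its end, in the units of the state.
- arm.get_state(): the state, without advancing time (a new reading comes with each control period).
- arm.camera(name): name is "scene" or "top" or "wrist"; returns a dict with "img" (420x560x3 uint8, blue, green, red), "range_z" (420x560 float32, m along the optical axis (not along the pixel's ray), 0 where there is no reading), "fx", "fy", "cx", "cy" (pixels), "rvec" (rotation vector, rad) and "tvec" (3), from world to camera coordinates, as OpenCV has them. Camera axes: x right, y down, z forward; pixel columns grow to the right and rows downward; lengths in m; the calibration is good to about 2 mm. A picture is of the moment at which its call begins.
- arm.finish_job(): hands the job in; it is judged then, once.
The state is a dict: "t": time; "joint_pos": joint angles; "dq": joint speeds; "tau": joint torques, N m; "ee_pos": TCP position; "tcp_rot": TCP orientation; "wrist_force": force on the tool from outside, world axes, zero at the start; "torque": the same for the moment, N m; "width": opening from 0.0 (shut) to 1.0 (fully open); "finger_force": force on a finger pad.
Only numpy, scipy, OpenCV 4.12 (cv2) and the standard library are available. Lean on these libraries where they do the work, as an engineer would, in place of code of your own. Each camera call takes 0.05 s, during which the arm holds its last target. There are 200 camera calls.

## Working session

There is one attempt and no reset: what is moved stays moved. The work goes in short steps, Python scripts to look and compute and a shell command to move; the robot and the scene stay as the last step left them, time stands still between calls to the robot, and variables do not carry over. Pictures are saved under pics/ and viewed, at most 10 in all, crops included, and the job is handed in when it is done.

```bash
mkdir -p pics; cat > h.py <<'E'
import numpy as np, cv2
from workcell import arm
def cam(n):
    c=arm.camera(n); R=cv2.Rodrigues(np.array(c["rvec"],float))[0]; t=np.array(c["tvec"],float).ravel()
    z=c["range_z"]; v,u=np.indices(z.shape)
    P=np.stack([(u-c["cx"])/c["fx"]*z,(v-c["cy"])/c["fy"]*z,z],-1)
    W=(P-t)@R; W[z==0]=np.nan
    return c,W
E
python3 - <<'E'
from h import *
for n in("top","scene"):
    c,W=cam(n); cv2.imwrite(f"pics/{n}0.png",c["img"]); np.save(f"{n}0.npy",W)
s=arm.get_state(); print(s)
E
```

```text
{'t': 0.1, 'joint_pos': array([-1.1826951 ,  0.60003974, -0.00253809,  1.60003658,  0.00180571,
        0.94287774, -0.0797841 ]), 'dq': array([-0.00141219, -0.00336689,  0.00040965, -0.00265301, -0.00021256,
        0.00043032, -0.00013454]), 'tau': array([ 5.10967104e-03, -7.77991605e+01,  1.56983033e+00, -2.58628446e+01,
        1.26471027e-02,  5.37764790e-03, -7.86696489e-06]), 'ee_pos': array([0.32479804, 0.64768299, 0.20491204]), 'tcp_rot': array([-3.14023994e+00,  1.34870549e-04,  2.67686490e+00]), 'wrist_force': array([-0.33777054,  0.16790481,  0.34120154]), 'torque': array([0.06674856, 0.03634824, 0.00581388]), 'finger_force': 0.0, 'width': 0.9991119501658915}
```

View pics/top0.png

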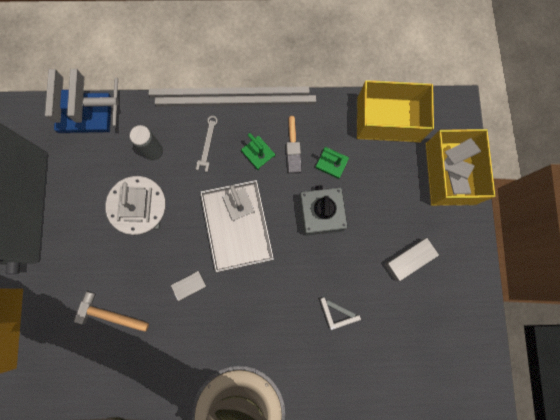

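View pics/scene0.png

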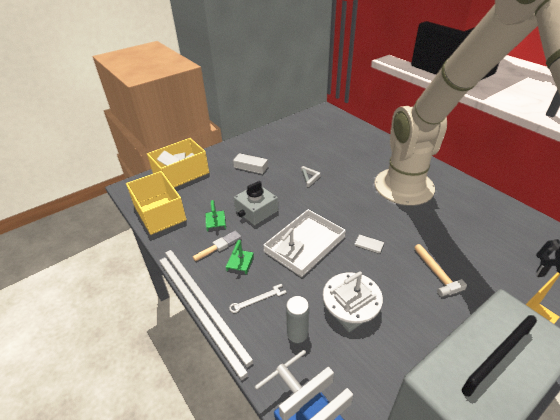

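The top view shows the possible mix-ups:
- **Brackets:** grey one on the turntable (135,203), which is the one to move; grey finished one in the pan (238,203); green ones at (258,152) and (332,160), which are decoys.
- **Stop button:** a single one at (323,208).

The pan is centred near (237,226), and its lower half in the image is empty.

```bash
python3 - <<'E'
from h import *
W=np.load("top0.npy"); img=cv2.imread("pics/top0.png")
def reg(u0,u1,v0,v1,z0,z1):
    m=np.zeros(W.shape[:2],bool); m[v0:v1,u0:u1]=1
    return W[m&(W[...,2]>z0)&(W[...,2]<z1)]
def rect(name,*a):
    p=reg(*a); 
    if len(p)<3: print(name,len(p)); return
    r=cv2.minAreaRect(p[:,:2].astype(np.float32)); print(name,len(p),np.round(r[0],4),np.round(r[1],4),round(r[2],1),"z",np.round(np.median(p[:,2]),4),"mean",np.round(p.mean(0),4), 'box',np.round(cv2.boxPoints(r),3).tolist())
rect("pan",195,278,175,275,.025,.042)
rect("panfloor",195,278,215,275,-.01,.012)
rect("done rod",195,278,175,230,.085,.12)
rect("done plate",195,278,175,230,.018,.03)
rect("disc",95,175,170,240,.055,.068)
rect("brk plate",95,175,170,240,.077,.09)
rect("brk rod lvl",95,175,170,240,.14,.18)
rect("rod all",95,175,170,240,.1,.18)
rect("box",290,355,180,240,.06,.077)
rect("bar",290,355,180,240,.118,.14)
rect("head",290,355,180,240,.08,.14)
rect("can",120,170,115,165,.12,.16)
a=cv2.resize(img[160:290,85:365],None,fx=2.8,fy=2.8,interpolation=cv2.INTER_CUBIC); cv2.imwrite("pics/crop0.png",a)
E
```

```text
pan 584 [ 5.29e-01 -2.00e-04] [0.2416 0.1701] 11.0 z 0.0326 mean [0.5443 0.0013 0.0318] box [[0.39399999380111694, 0.05999999865889549], [0.4269999861717224, -0.10700000077486038], [0.6639999747276306, -0.061000000685453415], [0.6309999823570251, 0.10599999874830246]]
panfloor 4619 [0.4742 0.0047] [0.247  0.1773] 89.0 z 0.0018 mean [0.4733 0.003  0.0017] box [[0.382999986410141, -0.11699999868869781], [0.5609999895095825, -0.11999999731779099], [0.5649999976158142, 0.12700000405311584], [0.3880000114440918, 0.12999999523162842]]
done rod 90 [ 0.6019 -0.0028] [0.0581 0.0117] 22.1 z 0.098 mean [ 0.6019 -0.0028  0.0977] box [[0.5730000138282776, -0.00800000037997961], [0.5770000219345093, -0.01899999938905239], [0.6309999823570251, 0.003000000026077032], [0.6269999742507935, 0.014000000432133675]]
done plate 609 [0.5921 0.0116] [0.115  0.1698] 12.8 z 0.0233 mean [ 0.5951 -0.0019  0.0236] box [[0.5170000195503235, 0.0820000022649765], [0.5550000071525574, -0.08399999886751175], [0.6669999957084656, -0.057999998331069946], [0.6290000081062317, 0.10700000077486038]]
disc 1720 [0.5882 0.284
[... 1365 characters left out ...]
83] box [[0.5329999923706055, -0.25600001215934753], [0.5889999866485596, -0.257999986410141], [0.5899999737739563, -0.2460000067949295], [0.5339999794960022, -0.24500000476837158]]
head 413 [ 0.5601 -0.2527] [0.062 0.06 ] 86.7 z 0.1037 mean [ 0.5595 -0.2505  0.1086] box [[0.527999997138977, -0.28200000524520874], [0.5879999995231628, -0.2849999964237213], [0.5920000076293945, -0.2240000069141388], [0.5320000052452087, -0.2199999988079071]]
can 390 [0.7662 0.2534] [0.0569 0.0572] 6.6 z 0.1388 mean [0.7642 0.252  0.1368] box [[0.7350000143051147, 0.27900001406669617], [0.7409999966621399, 0.22200000286102295], [0.7979999780654907, 0.2280000001192093], [0.7910000085830688, 0.2849999964237213]]
```

View pics/crop0.png

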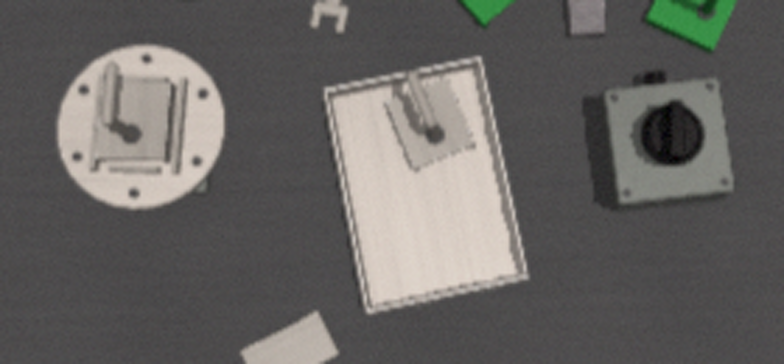

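The crop confirms the grey bracket standing in the turntable nest (125,125), the finished one in the pan (430,120), and the black mushroom head with its bar at (672,133). The measured sizes match the description: pan 242x170 mm, bar 56 mm long with its top at 129 mm, disc 168 mm, rod top at 157 mm.

I'll lift, turn and move towards the stop.

```bash
python3 -m pendant '[0,0,-0.75,0,0,-0.27,-1, 0,0,-0.75,0,0,-0.27,-1, 0,0,-0.75,0,0,-0.27,-1, 0,0,-0.75,0,0,-0.27,-1]' && python3 -m pendant '[-0.3,-0.99,0,0,0,0,-1,-0.3,-0.99,0,0,0,0,-1,-0.3,-0.99,0,0,0,0,-1]' && python3 -m pendant '[-0.3,-0.99,0,0,0,0,-1,-0.3,-0.99,0,0,0,0,-1,-0.3,-0.99,0,0,0,0,-1]' && python3 -m pendant '[-0.3,-0.99,0,0,0,0,-1,-0.3,-0.99,0,0,0,0,-1,-0.3,-0.99,0,0,0,0,-1]'
```

```text
t: 0.5
ee_pos: [0.3252, 0.648, 0.2812]
tcp_rot: [3.141, 0.0, 3.103]
wrist_force: [-0.4, -0.1, -1.3]
width: 0.332
finger_force: 0.0
t: 0.8
ee_pos: [0.3541, 0.5409, 0.2797]
tcp_rot: [-3.136, 0.001, 3.09]
wrist_force: [0.5, -0.1, -0.7]
width: -0.005
finger_force: 0.0
t: 1.1
ee_pos: [0.3792, 0.441, 0.28]
tcp_rot: [-3.137, 0.0, 3.09]
wrist_force: [0.2, 0.0, 0.1]
width: 0.002
finger_force: 0.0
t: 1.4
ee_pos: [0.4044, 0.3415, 0.2801]
tcp_rot: [-3.138, -0.0, 3.091]
wrist_force: [0.6, 0.3, -0.3]
width: -0.005
finger_force: 0.0
```

```bash
for i in 1; do python3 -m pendant '[-0.3,-0.98,0,0,0,0,-1,-0.3,-0.98,0,0,0,0,-1,-0.3,-0.98,0,0,0,0,-1]' && python3 -m pendant '[-0.3,-0.98,0,0,0,0,-1,-0.3,-0.98,0,0,0,0,-1,-0.3,-0.98,0,0,0,0,-1]' && python3 -m pendant '[-0.3,-0.98,0,0,0,0,-1,-0.3,-0.98,0,0,0,0,-1,-0.3,-0.98,0,0,0,0,-1]' && python3 -m pendant '[-0.3,-0.98,0,0,0,0,-1,-0.3,-0.98,0,0,0,0,-1,-0.3,-0.98,0,0,0,0,-1]' && python3 -m pendant '[-0.3,-0.98,0,0,0,0,-1,-0.3,-0.98,0,0,0,0,-1,-0.3,-0.98,0,0,0,0,-1]' && python3 -m pendant '[-0.3,-0.98,0,0,0,0,-1,-0.3,-0.98,0,0,0,0,-1,-0.3,-0.98,0,0,0,0,-1,-0.3,-0.98,0,0,0,0,-1]'; done | grep -A2 t:
python3 - <<'E'
from h import *
c,W=cam("wrist"); cv2.imwrite("pics/w1.png",c["img"]); 
p=W[(W[...,2]>.118)&(W[...,2]<.14)&(np.hypot(W[...,0]-.561,W[...,1]+.252)<.05)]
if len(p)>5:
    r=cv2.minAreaRect(p[:,:2].astype(np.float32)); print(len(p),r,np.median(p[:,2]))
print(arm.get_state())
E
```

```text
t: 1.7
ee_pos: [0.43, 0.2428, 0.2802]
tcp_rot: [-3.139, -0.001, 3.09]
wrist_force: [-0.2, 1.1, -0.1]
width: 0.001
--
t: 2.0
ee_pos: [0.4558, 0.1441, 0.2803]
tcp_rot: [-3.139, -0.001, 3.091]
wrist_force: [0.0, 0.4, 0.6]
width: -0.003
--
t: 2.3
ee_pos: [0.4819, 0.0453, 0.2804]
tcp_rot: [-3.14, -0.0, 3.091]
wrist_force: [0.1, 0.3, 0.4]
width: 0.003
--
t: 2.6
ee_pos: [0.508, -0.0538, 0.2804]
tcp_rot: [-3.139, 0.0, 3.091]
wrist_force: [-0.4, -0.1, 0.1]
width: -0.005
--
t: 2.9
ee_pos: [0.5339, -0.153, 0.2803]
tcp_rot: [-3.139, 0.0, 3.092]
wrist_force: [-1.2, 0.8, 0.7]
width: -0.001
--
t: 3.3
ee_pos: [0.5593, -0.2467, 0.2797]
tcp_rot: [3.141, -0.001, 3.098]
wrist_force: [0.2, -0.3, -0.4]
width: 0.002
688 ((0.5589866042137146, -0.2521505355834961), (0.0137324258685112, 0.05527537316083908), 87.48523712158203) 0.1293590561055797
{'t': 3.35, 'joint_pos': array([ 0.20701847,  0.38867078,  0.16125515,  1.79339214, -0.0749519 ,
        0.9669171 ,  1.92850614]), 'dq': array([-0.01609164, -0.01678228, -0.01192223,  0.01347803,  0.00098666,
        0.0008938 ,  0.01250107]), 'tau': array([ 1.90235831e+00, -5.96289182e+01,  4.10689473e+00, -2.67067820e+01,
        1.41814579e-01, -4.63152083e-02,  2.35959393e-02]), 'ee_pos': array([ 0.55918557, -0.24537545,  0.27991768]), 'tcp_rot': array([ 3.14036837e+00, -1.19080802e-03,  3.10016432e+00]), 'wrist_force': array([-0.32349594,  0.12323505,  0.35582545]), 'torque': array([ 0.03163969,  0.04409316, -0.01202353]), 'finger_force': 0.0, 'width': 0.002195044086100217}
```

```bash
python3 -m pendant '[-0.01,-0.066,0.5,0,0,0,-1,-0.01,-0.066,0.9,0,0,0,-1,-0.01,-0.066,0.9,0,0,0,-1]' && python3 -m pendant '[0,0,0.3,0,0,0,-1,0,0,0.5,0,0,0,-1,0,0,0.5,0,0,0,-1,0,0,0.5,0,0,0,-1]' && python3 -m pendant '[0,0,0.05,0,0,0,-1,0,0,0.10,0,0,0,-1,0,0,0.14,0,0,0,-1,0,0,0.18,0,0,0,-1,0,0,0.2,0,0,0,-1,0,0,0.2,0,0,0,-1,0,0,0.2,0,0,0,-1]'
```

```text
t: 3.65
ee_pos: [0.5571, -0.2498, 0.1862]
tcp_rot: [3.138, -0.008, 3.103]
wrist_force: [-0.3, 1.1, 1.1]
width: 0.004
finger_force: 0.0
t: 4.05
ee_pos: [0.5605, -0.2529, 0.1424]
tcp_rot: [3.142, 0.001, 3.102]
wrist_force: [0.3, 0.2, 0.9]
width: 0.004
finger_force: 0.0
t: 4.75
ee_pos: [0.5595, -0.2539, 0.1207]
tcp_rot: [3.142, -0.0, 3.101]
wrist_force: [-0.2, -0.2, -0.5]
width: 0.0
finger_force: 0.0
```

```bash
python3 -m pendant '[0,0,0.02,0,0,0,-1,0,0,0.02,0,0,0,-1]' && python3 -m pendant '[0,0,0.02,0,0,0,-1,0,0,0.02,0,0,0,-1]'; python3 - <<'E'
from h import *
c,W=cam("top")
m=np.hypot(W[...,0]-.56,W[...,1]+.252)<.034
z=W[m][:,2]; print(np.histogram(z,bins=np.arange(.06,.3,.005)))
c,W=cam("scene"); z=W[np.hypot(W[...,0]-.56,W[...,1]+.252)<.034][:,2]; print(np.histogram(z,bins=np.arange(.06,.16,.005)))
E
```

```text
t: 4.95
ee_pos: [0.5595, -0.2538, 0.1186]
tcp_rot: [3.142, -0.0, 3.101]
wrist_force: [0.3, -0.0, -1.0]
width: 0.001
finger_force: 0.0
t: 5.15
ee_pos: [0.5594, -0.2537, 0.1165]
tcp_rot: [3.141, -0.0, 3.101]
wrist_force: [-0.2, -0.1, 0.9]
width: -0.001
finger_force: 0.0
(array([0, 0, 0, 0, 0, 0, 0, 0, 0, 0, 0, 0, 0, 0, 0, 0, 0, 0, 0, 0, 0, 0,
       0, 0, 0, 0, 0, 0, 0, 0, 0, 0, 0, 0, 0, 0, 0, 0, 0, 0, 0, 0, 0, 0,
       0, 0, 0]), array([0.06 , 0.065, 0.07 , 0.075, 0.08 , 0.085, 0.09 , 0.095, 0.1  ,
       0.105, 0.11 , 0.115, 0.12 , 0.125, 0.13 , 0.135, 0.14 , 0.145,
       0.15 , 0.155, 0.16 , 0.165, 0.17 , 0.175, 0.18 , 0.185, 0.19 ,
       0.195, 0.2  , 0.205, 0.21 , 0.215, 0.22 , 0.225, 0.23 , 0.235,
       0.24 , 0.245, 0.25 , 0.255, 0.26 , 0.265, 0.27 , 0.275, 0.28 ,
       0.285, 0.29 , 0.295]))
(array([ 0, 23, 66, 15,  0,  0,  3, 30, 55, 26, 15, 14, 19, 22, 23,  1,  1,
        5,  5]), array([0.06 , 0.065, 0.07 , 0.075, 0.08 , 0.085, 0.09 , 0.095, 0.1  ,
       0.105, 0.11 , 0.115, 0.12 , 0.125, 0.13 , 0.135, 0.14 , 0.145,
       0.15 , 0.155]))
```

```bash
python3 - <<'E'
from h import *
c,W=cam("scene"); a=c["img"][120:270,180:340]; b=cam("wrist")[0]["img"]
a=cv2.resize(a,(400,375),interpolation=cv2.INTER_CUBIC); b=cv2.resize(b,(400,300))
o=np.zeros((375,800,3),np.uint8); o[:,:400]=a; o[:300,400:]=b; cv2.imwrite("pics/p2.png",o)
E
```

```text
(no output)
```

View pics/p2.png

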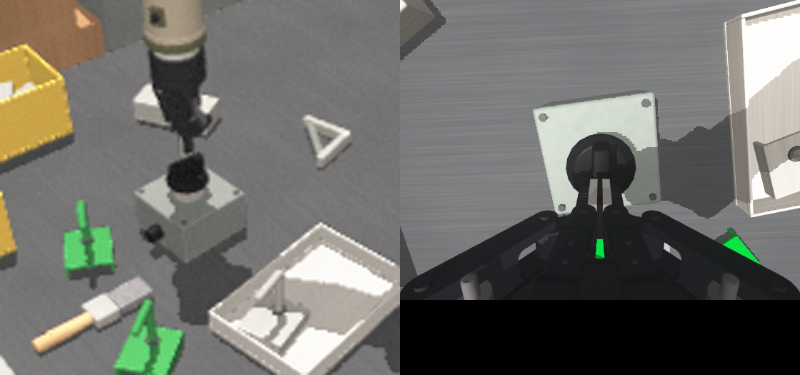

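Left half: the fingertips (188,150) hover just above the bar (185,160), which is still up. Right half: the tips (600,180) are over the middle of the bar. So the true tip is higher than the reported TCP. I'll measure where it is.

```bash
python3 - <<'E'
from h import *
for n in("wrist","scene"):
    c,W=cam(n)
    d=np.hypot(W[...,0]-.56,W[...,1]+.252)
    for z0 in np.arange(.09,.2,.006):
        m=(d<.05)&(W[...,2]>=z0)&(W[...,2]<z0+.006); p=W[m]
        if len(p): print(n,round(z0,3),len(p),p[:,:2].min(0).round(3),p[:,:2].max(0).round(3),"px",np.argwhere(m).mean(0).round(0),c["img"][m].mean(0).round(0))
E
```

```text
wrist 0.09 64 [ 0.528 -0.284] [ 0.558 -0.221] px [193. 282.] [61. 63. 61.]
wrist 0.096 1772 [ 0.528 -0.284] [ 0.584 -0.22 ] px [218. 281.] [46. 46. 45.]
wrist 0.102 2705 [ 0.532 -0.279] [ 0.578 -0.226] px [233. 281.] [43. 42. 42.]
wrist 0.108 57 [ 0.532 -0.258] [ 0.535 -0.244] px [200. 281.] [39. 40. 38.]
wrist 0.114 71 [ 0.531 -0.258] [ 0.535 -0.244] px [203. 281.] [38. 39. 38.]
wrist 0.12 73 [ 0.531 -0.258] [ 0.55  -0.244] px [206. 282.] [37. 38. 37.]
wrist 0.126 1073 [ 0.531 -0.259] [ 0.556 -0.244] px [228. 281.] [46. 46. 46.]
wrist 0.144 145 [ 0.547 -0.265] [ 0.553 -0.241] px [254. 279.] [79. 82. 83.]
wrist 0.15 312 [ 0.547 -0.266] [ 0.553 -0.239] px [260. 280.] [71. 73. 74.]
wrist 0.156 353 [ 0.547 -0.266] [ 0.553 -0.239] px [266. 279.] [72. 73. 74.]
wrist 0.162 411 [ 0.547 -0.266] [ 0.553 -0.239] px [273. 280.] [67. 69. 69.]
wrist 0.168 423 [ 0.547 -0.267] [ 0.553 -0.239] px [279. 279.] [69. 71. 72.]
wrist 0.174 629 [ 0.547 -0.266] [ 0.571 -0.239] px [297. 280.] [69. 72. 72.]
wrist 0.18 470 [ 0.544 -0.274] [ 0.569 -0.232] px [296. 280.] [41. 40. 39.]
wrist 0.186 1854 [ 0.544 -0
[... 943 characters left out ...]
255.] [ 96.  98. 100.]
scene 0.15 8 [ 0.55  -0.257] [ 0.567 -0.241] px [180. 253.] [78. 80. 81.]
scene 0.156 9 [ 0.546 -0.264] [ 0.566 -0.24 ] px [178. 254.] [81. 83. 84.]
scene 0.162 11 [ 0.548 -0.256] [ 0.568 -0.239] px [177. 254.] [80. 81. 82.]
scene 0.168 11 [ 0.548 -0.258] [ 0.568 -0.24 ] px [176. 254.] [69. 69. 70.]
scene 0.174 7 [ 0.561 -0.266] [ 0.568 -0.239] px [174. 251.] [79. 80. 83.]
scene 0.18 2 [ 0.566 -0.246] [ 0.567 -0.232] px [174. 253.] [56. 56. 57.]
scene 0.186 16 [ 0.547 -0.283] [ 0.571 -0.224] px [171. 252.] [47. 46. 46.]
scene 0.192 17 [ 0.546 -0.288] [ 0.57  -0.219] px [170. 252.] [45. 44. 44.]
scene 0.198 13 [ 0.545 -0.291] [ 0.57  -0.213] px [170. 252.] [45. 44. 44.]
```

The fingertips are at z≈0.143 while the reported TCP is 0.1165, so the real tip sits about 26 mm higher than reported. I'll press on by force and by the image.

```bash
python3 -m pendant '[0,0,0.06,0,0,0,-1,0,0,0.12,0,0,0,-1,0,0,0.12,0,0,0,-1]' && python3 -m pendant '[0,0,0.04,0,0,0,-1,0,0,0.04,0,0,0,-1]' && python3 -m pendant '[0,0,0.04,0,0,0,-1,0,0,0.04,0,0,0,-1]' && python3 -m pendant '[0,0,0.03,0,0,0,-1,0,0,0.03,0,0,0,-1]'; python3 - <<'E'
from h import *
c,W=cam("wrist")
d=np.hypot(W[...,0]-.56,W[...,1]+.252)
v,u=np.indices(d.shape)
b=W[(d<.034)&(W[...,2]>.08)&(v<250)&(W[...,0]<.545)]
print(np.histogram(b[:,2],bins=np.arange(.08,.16,.003)))
f=W[(d<.02)&(c["img"].mean(-1)>65)]; print(np.percentile(f[:,2],[1,3,10]))
E
```

```text
t: 5.75
ee_pos: [0.5595, -0.2538, 0.1039]
tcp_rot: [3.142, -0.0, 3.101]
wrist_force: [0.6, 0.4, 2.2]
width: -0.004
finger_force: 1.1
t: 5.95
ee_pos: [0.5596, -0.2538, 0.1005]
tcp_rot: [3.142, 0.0, 3.101]
wrist_force: [-1.0, 0.1, 3.1]
width: 0.001
finger_force: 1.4
t: 6.15
ee_pos: [0.5596, -0.2538, 0.0965]
tcp_rot: [-3.142, 0.0, 3.101]
wrist_force: [0.5, 0.4, 1.6]
width: 0.0
finger_force: 0.7
t: 6.35
ee_pos: [0.5596, -0.2538, 0.0936]
tcp_rot: [-3.142, 0.0, 3.101]
wrist_force: [0.4, -0.1, 4.3]
width: 0.003
finger_force: 1.9
(array([ 16, 150, 581, 620, 357,  36,  33,  44,  39,  42,  45,  70, 552,
       147,   0,   0,   0,   0,   0,   0,   0,   0,   0,   0,   0,   0]), array([0.08 , 0.083, 0.086, 0.089, 0.092, 0.095, 0.098, 0.101, 0.104,
       0.107, 0.11 , 0.113, 0.116, 0.119, 0.122, 0.125, 0.128, 0.131,
       0.134, 0.137, 0.14 , 0.143, 0.146, 0.149, 0.152, 0.155, 0.158]))
[0.09180991 0.09213454 0.09319684]
```

```bash
python3 -m pendant '[0,0,0.02,0,0,0,-1,0,0,0.02,0,0,0,-1]' && python3 -m pendant '[0,0,-0.2,0,0,0,-1,0,0,-0.5,0,0,0,-1,0,0,-0.8,0,0,0,-1,0,0,-1,0,0,0,-1,0,0,-1,0,0,0,-1]'; python3 - <<'E'
from h import *
c,W=cam("wrist")
p=W[(W[...,2]>.09)&(W[...,2]<.135)&(np.hypot(W[...,0]-.561,W[...,1]+.252)<.05)]
print(np.histogram(p[:,2],bins=np.arange(.085,.136,.003)))
q=p[p[:,2]>.11];r=cv2.minAreaRect(q[:,:2].astype(np.float32)); print(r)
E
```

```text
t: 6.6
ee_pos: [0.5596, -0.2538, 0.0916]
tcp_rot: [-3.142, 0.0, 3.101]
wrist_force: [1.0, -1.1, 4.1]
width: 0.004
finger_force: 2.1
t: 7.1
ee_pos: [0.5606, -0.2544, 0.1942]
tcp_rot: [-3.14, 0.004, 3.101]
wrist_force: [-0.5, -0.3, 0.3]
width: -0.003
finger_force: 0.0
(array([   0,  238, 1134,  765,    9,   11,    6,   14,    9,    9,   79,
        956,   59,    0,    0,    0]), array([0.085, 0.088, 0.091, 0.094, 0.097, 0.1  , 0.103, 0.106, 0.109,
       0.112, 0.115, 0.118, 0.121, 0.124, 0.127, 0.13 , 0.133]))
((0.5592708587646484, -0.252040833234787), (0.014004734344780445, 0.05543195456266403), 87.60791015625)
```

Latched: the bar top now rests at ≈0.1195, 10 mm down, with nothing touching it. Next is the bracket.

```bash
(python3 -m pendant '[-0.06,0.42,-0.8,0,0,0,1,-0.06,0.42,-0.8,0,0,0,1]' && python3 -m pendant '[0,1,0,0,0,0,1,0,1,0,0,0,0,1,0,1,0,0,0,0,1]' && python3 -m pendant '[0,1,0,0,0,0,1,0,1,0,0,0,0,1,0,1,0,0,0,0,1]' && python3 -m pendant '[0,1,0,0,0,0,1,0,1,0,0,0,0,1,0,1,0,0,0,0,1]' && python3 -m pendant '[0,1,0,0,0,0,1,0,1,0,0,0,0,1,0,1,0,0,0,0,1]' && python3 -m pendant '[0,1,0,0,0,0,1,0,1,0,0,0,0,1,0,1,0,0,0,0,1,0,1,0,0,0,0,1,0,1,0,0,0,0,1]') | tail -7
python3 - <<'E'
from h import *
c,W=cam("wrist")
d=np.hypot(W[...,0]-.589,W[...,1]-.287)
p=W[(d<.06)&(W[...,2]>.142)&(W[...,2]<.17)]
print(len(p),cv2.minAreaRect(p[:,:2].astype(np.float32)),p[:,2].max())
f=W[(W[...,2]>.2)]; print("lowest gripper",np.percentile(f[:,2],[.5,1,2]))
cv2.imwrite("pics/w3.png",c["img"])
E
```

```text
finger_force: 0.0
t: 9.05
ee_pos: [0.5875, 0.2857, 0.2707]
tcp_rot: [-3.14, -0.001, 3.1]
wrist_force: [-1.1, -0.1, -0.6]
width: 1.001
finger_force: 0.0
779 ((0.5982100367546082, 0.287457138299942), (0.01186851505190134, 0.061251409351825714), 87.3755111694336) 0.15963075994954226
lowest gripper [0.31307193 0.31562804 0.31971936]
```

```bash
python3 -m pendant '[0,0.015,0.5,0,0,0,1,0,0.015,0.9,0,0,0,1,0,0.015,0.9,0,0,0,1]' && python3 -m pendant '[0,0,0.3,0,0,0,1,0,0,0.5,0,0,0,1,0,0,0.7,0,0,0,1,0,0,0.73,0,0,0,1,0,0,0.73,0,0,0,1,0,0,0.73,0,0,0,1]' && python3 -m pendant '[0,0,0,0,0,0,-1,0,0,0,0,0,0,-1,0,0,0,0,0,0,-1,0,0,0,0,0,0,-1,0,0,0,0,0,0,-1,0,0,0,0,0,0,-1,0,0,0,0,0,0,-1,0,0,0,0,0,0,-1]'; python3 - <<'E'
from h import *
cv2.imwrite("pics/w4.png",cam("wrist")[0]["img"])
E
```

```text
t: 9.4
ee_pos: [0.585, 0.2859, 0.177]
tcp_rot: [-3.136, -0.007, 3.099]
wrist_force: [0.2, -0.4, -0.2]
width: 1.0
finger_force: 0.0
t: 10.0
ee_pos: [0.5887, 0.289, 0.1106]
tcp_rot: [3.141, 0.002, 3.1]
wrist_force: [-0.1, 0.9, 1.1]
width: 0.997
finger_force: 0.0
t: 10.8
ee_pos: [0.5876, 0.2886, 0.1088]
tcp_rot: [-3.141, -0.0, 3.101]
wrist_force: [-0.2, -2.6, 3.5]
width: 0.116
finger_force: 58.2
```

View pics/w4.png

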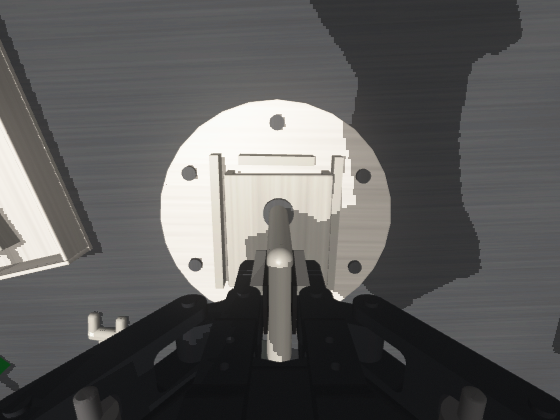

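The rod is held squarely between the pads (280,290), with grip force 58 N. Lifting slowly.

```bash
python3 -m pendant '[0,0,-0.05,0,0,0,-1,0,0,-0.15,0,0,0,-1,0,0,-0.3,0,0,0,-1,0,0,-0.5,0,0,0,-1,0,0,-0.65,0,0,0,-1,0,0,-0.7,0,0,0,-1]' && python3 -m pendant '[0.08,-0.2,0,0,0,0,-1,0.2,-0.6,0,0,0,0,-1,0.347,-1,0,0,0,0,-1]' && python3 -m pendant '[0.12,-0.34,0,0,0,0,-1,0.24,-0.7,0,0,0,0,-1,0.347,-1,0,0,0,0,-1]' && python3 -m pendant '[0.12,-0.34,0,0,0,0,-1,0.24,-0.7,0,0,0,0,-1,0.32,-0.9,0,0,0,0,-1,0.347,-1,0,0,0,0,-1,0.347,-1,0,0,0,0,-1]' && python3 -m pendant '[0,0,0,0,0,-0.05,-1,0,0,0,0,0,-0.1,-1,0,0,0,0,0,-0.15,-1,0,0,0,0,0,-0.15,-1,0,0,0,0,0,-0.15,-1]'
python3 - <<'E'
from h import *
c,W=cam("scene"); o=cv2.resize(c["img"][150:300,200:400],None,fx=3,fy=3,interpolation=cv2.INTER_CUBIC); cv2.imwrite("pics/s5.png",o)
c,W=cam("wrist"); cv2.imwrite("pics/w5.png",c["img"]); np.save("w5.npy",W)
E
```

```text
t: 11.45
ee_pos: [0.5885, 0.2896, 0.1813]
tcp_rot: [3.14, 0.003, 3.101]
wrist_force: [-1.0, 0.0, -3.6]
width: 0.118
finger_force: 58.2
t: 11.75
ee_pos: [0.5484, 0.1899, 0.1786]
tcp_rot: [-3.142, 0.0, 3.102]
wrist_force: [1.3, -1.5, -3.7]
width: 0.119
finger_force: 58.3
t: 12.05
ee_pos: [0.5091, 0.09, 0.1788]
tcp_rot: [-3.141, -0.0, 3.1]
wrist_force: [0.0, -0.2, -3.5]
width: 0.123
finger_force: 58.4
t: 12.55
ee_pos: [0.4713, -0.0074, 0.1789]
tcp_rot: [-3.141, 0.0, 3.099]
wrist_force: [-0.2, 0.3, -4.0]
width: 0.119
finger_force: 58.4
t: 13.05
ee_pos: [0.472, -0.0055, 0.1787]
tcp_rot: [3.141, 0.0, -2.948]
wrist_force: [-0.1, 0.1, -4.3]
width: 0.12
finger_force: 58.4
```

View pics/w5.png

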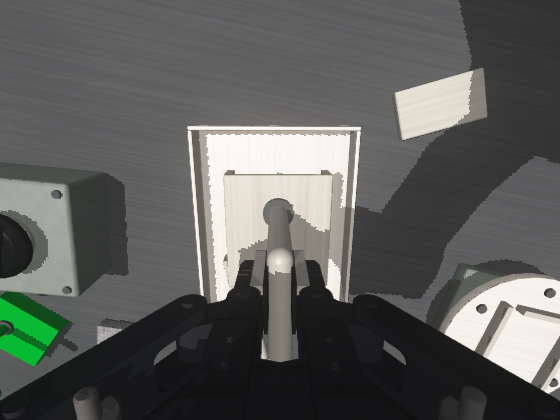

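The bracket hangs level over the pan's empty half, parallel to its walls: plate at (278,230), pan walls at 190–360. I'll lower it, taking the last bit slowly.

```bash
python3 -m pendant '[0,-0.045,0.2,0,0,0,-1,0,-0.045,0.5,0,0,0,-1,0,-0.045,0.75,0,0,0,-1,0,-0.045,0.9,0,0,0,-1,0,-0.045,1,0,0,0,-1,0,-0.045,1,0,0,0,-1]' && python3 -m pendant '[0,0,0.08,0,0,0,-1,0,0,0.15,0,0,0,-1,0,0,0.2,0,0,0,-1,0,0,0.23,0,0,0,-1,0,0,0.24,0,0,0,-1,0,0,0.24,0,0,0,-1,0,0,0.24,0,0,0,-1]' && python3 -m pendant '[0,0,0.02,0,0,0,-1,0,0,0.02,0,0,0,-1]' && python3 -m pendant '[0,0,0.02,0,0,0,-1,0,0,0.02,0,0,0,-1]'
```

```text
t: 13.75
ee_pos: [0.472, -0.0107, 0.0777]
tcp_rot: [3.141, -0.002, -2.947]
wrist_force: [-0.0, -0.1, -3.6]
width: 0.118
finger_force: 58.3
t: 14.45
ee_pos: [0.4724, -0.0109, 0.0549]
tcp_rot: [-3.142, 0.0, -2.947]
wrist_force: [-0.2, 0.2, -3.1]
width: 0.116
finger_force: 58.5
t: 14.65
ee_pos: [0.4723, -0.0109, 0.0527]
tcp_rot: [-3.142, 0.0, -2.947]
wrist_force: [0.2, -0.2, -3.8]
width: 0.118
finger_force: 58.5
t: 14.85
ee_pos: [0.4725, -0.0111, 0.0507]
tcp_rot: [-3.141, 0.0, -2.947]
wrist_force: [0.2, -1.0, -3.2]
width: 0.119
finger_force: 58.5
```

```bash
python3 -m pendant '[0,0,0.01,0,0,0,-1,0,0,0.01,0,0,0,-1]' && python3 -m pendant '[0,0,0.01,0,0,0,-1,0,0,0.01,0,0,0,-1]' |grep -A3 ee; python3 - <<'E'
from h import *
c,W=cam("wrist")
m=np.zeros(W.shape[:2],bool); m[180:240,230:262]=1
print("plate z",np.median(W[m][:,2]))
print(arm.get_state()["wrist_force"])
E
```

```text
t: 15.05
ee_pos: [0.4726, -0.0119, 0.0503]
tcp_rot: [-3.141, 0.001, -2.948]
wrist_force: [-1.5, -4.1, 8.6]
width: 0.119
finger_force: 59.6
ee_pos: [0.4727, -0.0122, 0.0501]
tcp_rot: [-3.14, 0.002, -2.948]
wrist_force: [-3.0, -5.3, 22.5]
width: 0.117
plate z nan
[-2.46485015 -5.28060073 23.09281868]
```

It is on the floor, at the expected height. I'll ease off and release.

```bash
python3 -m pendant '[0,0,-0.012,0,0,0,-1,0,0,-0.012,0,0,0,-1]' && python3 -m pendant '[0,0,0,0,0,0,1,0,0,0,0,0,0,1,0,0,0,0,0,0,1,0,0,0,0,0,0,1,0,0,0,0,0,0,1,0,0,0,0,0,0,1]' && python3 -m pendant '[0,0,-0.3,0,0,0,1,0,0,-0.7,0,0,0,1,0,0,-1,0,0,0,1,0,0,-1,0,0,0,1]' && python3 -m pendant '[0,0,-0.5,0,0,0,1,0,0,-1,0,0,0,1,0,0,-1,0,0,0,1,0,0,-1,0,0,0,1]'
python3 - <<'E'
from h import *
c,W=cam("wrist"); cv2.imwrite("pics/w6.png",c["img"])
c,W=cam("top")
def s(n,x,y,r,a,b):
    p=W[(np.hypot(W[...,0]-x,W[...,1]-y)<r)&(W[...,2]>a)&(W[...,2]<b)]; print(n,len(p), len(p)>4 and (cv2.minAreaRect(p[:,:2].astype(np.float32)),p[:,2].max()))
s("bar",.56,-.252,.04,.112,.14); s("done",.602,-.003,.05,.085,.12)
E
```

```text
t: 15.5
ee_pos: [0.4725, -0.0114, 0.0504]
tcp_rot: [-3.141, 0.001, -2.947]
wrist_force: [-1.4, -4.0, 9.9]
width: 0.116
finger_force: 59.8
t: 16.1
ee_pos: [0.4723, -0.0109, 0.0498]
tcp_rot: [3.142, -0.0, -2.947]
wrist_force: [-0.2, -0.1, -0.4]
width: 0.998
finger_force: 0.0
t: 16.5
ee_pos: [0.4741, -0.0109, 0.1532]
tcp_rot: [-3.141, 0.006, -2.947]
wrist_force: [0.7, -1.0, 0.4]
width: 1.001
finger_force: 0.0
t: 16.9
ee_pos: [0.4726, -0.0109, 0.2504]
tcp_rot: [-3.141, 0.002, -2.947]
wrist_force: [0.5, 0.2, -0.7]
width: 0.999
finger_force: 0.0
bar 104 (((0.5616366863250732, -0.2517060339450836), (0.013726840727031231, 0.05627702921628952), 86.96987915039062), np.float64(0.12429510822264675))
done 0 False
```

View pics/w6.png

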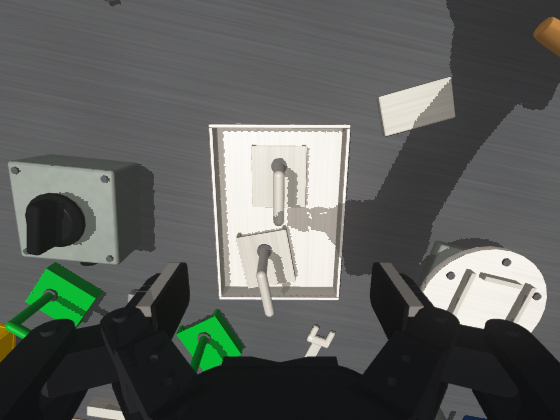

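The picture shows the bracket standing free in the pan (278,180) beside the untouched finished one (265,260), and the stop still down (52,222). Now the knob.

```bash
(python3 -m pendant '[0,0,0,0,0,0.08,1,0,0,0,0,0,0.152,1,0,0,0,0,0,0.152,1]' && python3 -m pendant '[-0.327,-0.79,0,0,0,0,1,-0.327,-0.79,0,0,0,0,1]' && python3 -m pendant '[-0.327,-0.79,0,0,0,0,1,-0.327,-0.79,0,0,0,0,1]' && python3 -m pendant '[-0.327,-0.79,0,0,0,0,1,-0.327,-0.79,0,0,0,0,1,-0.327,-0.79,0,0,0,0,1,-0.327,-0.79,0,0,0,0,1]')|tail -6
python3 - <<'E'
from h import *
c,W=cam("wrist")
p=W[(W[...,2]>.112)&(W[...,2]<.14)&(np.hypot(W[...,0]-.56,W[...,1]+.252)<.05)]
print(cv2.minAreaRect(p[:,:2].astype(np.float32)),np.median(p[:,2]))
E
```

```text
t: 18.1
ee_pos: [0.5592, -0.2522, 0.2482]
tcp_rot: [3.141, -0.003, 3.099]
wrist_force: [-0.1, -0.1, -0.6]
width: 0.999
finger_force: 0.0
((0.5595241189002991, -0.2524207532405853), (0.01318299863487482, 0.05610627308487892), 87.75482177734375) 0.11980049386185705
```

Well centred. I'll descend to a reported 0.074, where the shut tips are at about 0.099 and the crown at 0.094, then close on the bar.

```bash
python3 -m pendant '[0,0,0.5,0,0,0,1,0,0,0.9,0,0,0,1,0,0,0.9,0,0,0,1]' && python3 -m pendant '[0,0,0.3,0,0,0,1,0,0,0.5,0,0,0,1,0,0,0.7,0,0,0,1,0,0,0.82,0,0,0,1,0,0,0.84,0,0,0,1,0,0,0.84,0,0,0,1,0,0,0.84,0,0,0,1]' && python3 -m pendant '[0,0,0,0,0,0,-1,0,0,0,0,0,0,-1,0,0,0,0,0,0,-1,0,0,0,0,0,0,-1,0,0,0,0,0,0,-1,0,0,0,0,0,0,-1,0,0,0,0,0,0,-1,0,0,0,0,0,0,-1]'
```

```text
t: 18.45
ee_pos: [0.5567, -0.2487, 0.1553]
tcp_rot: [3.138, -0.009, 3.101]
wrist_force: [0.4, -0.2, -1.1]
width: 0.999
finger_force: 0.0
t: 19.15
ee_pos: [0.5606, -0.2521, 0.0772]
tcp_rot: [-3.141, 0.002, 3.098]
wrist_force: [-0.5, 0.4, 0.3]
width: 0.999
finger_force: 0.0
t: 19.95
ee_pos: [0.5599, -0.2525, 0.0761]
tcp_rot: [-3.141, 0.0, 3.097]
wrist_force: [-1.0, -3.0, 3.1]
width: 0.144
finger_force: 60.7
```

Gripped (60 N, the bar's width). Turning clockwise.

```bash
python3 -m pendant '[0,0,0,0,0,0.08,-1,0,0,0,0,0,0.16,-1,0,0,0,0,0,0.24,-1,0,0,0,0,0,0.32,-1,0,0,0,0,0,0.4,-1,0,0,0,0,0,0.4,-1]' && python3 -m pendant '[0,0,0,0,0,0.08,-1,0,0,0,0,0,0.16,-1,0,0,0,0,0,0.24,-1,0,0,0,0,0,0.32,-1,0,0,0,0,0,0.36,-1,0,0,0,0,0,0.36,-1,0,0,0,0,0,0.36,-1]'; python3 - <<'E'
from h import *
c,W=cam("top")
cv2.imwrite("pics/w7.png",cam("wrist")[0]["img"])
E
```

```text
t: 20.55
ee_pos: [0.5602, -0.2521, 0.076]
tcp_rot: [-3.141, 0.001, 2.468]
wrist_force: [-0.9, -1.9, 4.2]
width: 0.149
finger_force: 60.8
t: 21.25
ee_pos: [0.5605, -0.252, 0.0761]
tcp_rot: [3.141, 0.001, 1.908]
wrist_force: [1.5, -2.0, 3.8]
width: 0.143
finger_force: 60.8
```

```bash
python3 -m pendant '[0,0,0,0,0,0,1,0,0,0,0,0,0,1,0,0,0,0,0,0,1,0,0,0,0,0,0,1,0,0,0,0,0,0,1,0,0,0,0,0,0,1]' && python3 -m pendant '[0,0,-0.3,0,0,0,1,0,0,-0.7,0,0,0,1,0,0,-1,0,0,0,1,0,0,-1,0,0,0,1]' && python3 -m pendant '[0,0,-0.5,0,0,0,1,0,0,-1,0,0,0,1,0,0,-1,0,0,0,1,0,0,-1,0,0,0,1]'
python3 - <<'E'
from h import *
c,W=cam("wrist")
p=W[(W[...,2]>.108)&(W[...,2]<.14)&(np.hypot(W[...,0]-.56,W[...,1]+.252)<.05)]
print(cv2.minAreaRect(p[:,:2].astype(np.float32)),np.median(p[:,2]))
cv2.imwrite("pics/t8.png",cam("top")[0]["img"])
E
```

```text
t: 21.95
ee_pos: [0.5598, -0.2518, 0.0757]
tcp_rot: [-3.141, -0.0, 1.904]
wrist_force: [-0.4, -0.0, -0.2]
width: 0.999
finger_force: 0.0
t: 22.35
ee_pos: [0.5617, -0.2532, 0.1798]
tcp_rot: [3.137, 0.004, 1.904]
wrist_force: [0.1, -0.0, -1.4]
width: 1.001
finger_force: 0.0
t: 22.75
ee_pos: [0.5602, -0.2518, 0.2765]
tcp_rot: [3.14, 0.001, 1.904]
wrist_force: [0.3, -0.5, -0.2]
width: 1.003
finger_force: 0.0
((0.559579074382782, -0.2515145540237427), (0.01360287144780159, 0.05521939694881439), 19.026439666748047) 0.12933281469816071
```

View pics/t8.png

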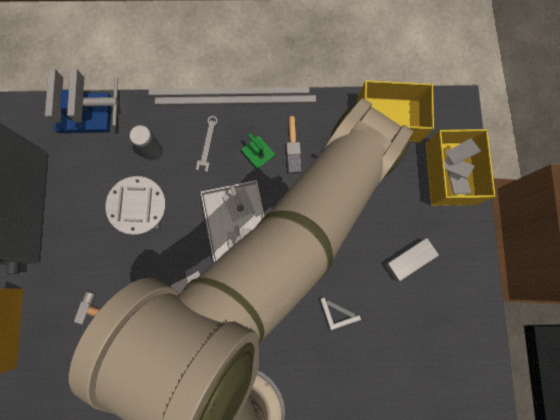

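The bar top is back at 0.1293, so the button is fully up. The top view shows the turntable empty (135,205), the pan in place (238,215) and the visible bystanders unmoved. The arm is clear, so I'm handing in.

```bash
python3 -m pendant '[0,0,0,0,0,0,1,0,0,0,0,0,0,1,0,0,0,0,0,0,1,0,0,0,0,0,0,1,0,0,0,0,0,0,1]' >/dev/null; python3 -c "
from workcell import arm
print(arm.finish_job())"
```

```text
the job is handed in; nothing more can be done
None
```

I latched the stop, set the bracket down in the pan beside the finished one and let it go, then turned the knob clockwise so the button sprang fully up, and handed the job in at about 23 s; the hand-in returned no verdict.

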